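# Open the dust extractor's filter cover by the catch in its rim notch

## Task

The filter of the bench dust extractor is due for a check. Run a fingertip along the flat rim on top of the extractor until you feel the release notch, press the catch down inside the notch so that the filter cover springs fully open, and take the hand away. Use a light touch, and leave everything else on the bench as it stands; nothing is to be picked up.

Things in the scene. Friction and masses are not known exactly. Their poses are not given: they have to be found in the camera images.
- extractor: Bench dust extractor: grey steel pot, 216 mm across, fixed on the bench, origin at the centre of its underside, z up its axis. A capped inlet spigot 52 mm across sticks out along its own +x (away from the robot) to 166 mm. On top: a twist-on grey plastic head, seated tightly (it will not turn under a finger) at an angle that differs each time and that this pose does not tell.
- rim_centre (a point): Point on the extractor's axis at the height of the rim's upper face, 150 mm above the bench; axes as the extractor's, so they do not turn with the head. The rim is a flat level ring of the head, 70 to 115 mm from the axis. It has one notch, whose middle lies anywhere within 46 degrees (0.8 rad) either side of the -x direction of these axes (the side towards the robot).
- catch (a joint): Tilt in rad of the catch, a ribbed grey pad in the notch, its top 7 mm below the rim: 0 at rest, 0.22 fully down (hard stop). Sprung rocker hinged 70 mm from the axis; at 100 mm it yields from 2.5 N, is fully down at about 7 N, 6.5 mm lower. Past 0.15 it frees the cover. The notch, open upwards and outwards, starts 78 mm from the axis; 47 mm wide 85 mm out, 55 at 100 mm, 63 at the mouth.
- cover (a joint): Opening in rad of the round aluminium filter cover (radius 66 mm) inside the rim and level with it: about 0 shut and latched, 0.5 fully open. Hinged opposite to the notch, 66 mm beyond the axis. Once the catch frees it, a damped spring raises it by itself in about a second; its edge next to the notch ends some 60 mm above the rim and 16 mm further in.
- adhesive_jar_mid (a point): Amber glass jar, 54 mm across, 75 mm tall, standing near the extractor; its centre, half-way up. Not part of the job.
- solvent_bottle_mid (a point): White plastic bottle, 62 mm across, 155 mm tall, standing near the extractor; point on its axis 78 mm up. Not part of the job.
- brush_mid (a point): Brush, 190 mm long, lying between the robot and the extractor; its middle. Not part of the job.
- air_scribe_mid (a point): Air scribe: an aluminium pen 17 mm thick and 160 mm long, lying near the extractor; its middle, 8 mm up. Not part of the job.
- tray_mid (a point): Cardboard specimen tray 130 x 100 mm, 25 mm tall, with an ammonite in a block of rock; its centre. Not part of the job.
- vertebra_mid (a point): Brown fossil vertebra, 60 mm across, 34 mm tall; point on the axis of its round part, 17 mm up. Not part of the job.
- dish_mid (a point): White ceramic dish, 84 mm across, 18 mm tall; centre, 9 mm up. Not part of the job.

How it is judged:
By the outcome, as a careful person would: the job done as asked, in the order asked, and still so for the second after the job is handed in, with the robot touching nothing.
It also fails if it takes over 72 s, if anything falls off the work surface, if the arm or the gripper's body presses on something with over 40 N, if the wrist force passes 120 N, or if a joint passes its speed limit or range.

## Robot

A 6-joint arm with a two-finger parallel gripper is mounted at the origin on the work surface. World frame = base frame: x ahead of the robot, y to its left, z up, the work surface at z = 0. Lengths are in m, angles in rad, forces in N, time in s.
With the tool pointing down it reaches from about 0.35 to 0.975 m from the base axis. Payload 4.9 kg.
Tool frame: the origin (TCP) lies on the centre line of the jaws, within the pads' length; the fingertips stand 17 mm ahead of it and the grasp point (between the pads) lies 2 mm behind it (ctrl.tcp_to_tips is the x of the fingertips in the tool frame, in m); x points along the fingers, z is the direction in which the jaws open and shut, and the axes are right-handed (so a half turn about x gives the same grasp; the last joint's range is limited). The gripper opens to 85 mm and grips with 20 to 120 N. Pads are 22 mm wide; open, the fingers measure 114 mm over their backs; the gripper's body (76 mm by 85 mm) begins 54 mm behind the grasp point. The pads swing forward as they close: fully open they stand 13 mm farther back than shut.
Start: joints at [-1.362, 0.053, 1.613, -0, 1.476, -0.119], TCP at [0.201, -0.592, 0.248] pointing down, gripper open.
Joint ranges: [-3.01, 3.01], [-1.01, 2.22], [0.06, 2.58], [-1.02, 4.17], [0.09, 2.62], [-3.14, 3.14]. Speed limits (rad/s): [2.57, 2.57, 3.14, 3.14, 3.14, 3.14].

## Interface

Orientations are given as a rotation vector (axis times angle).
In Python, from station import ctrl, cams, finder gives the robot as it stands.
- The arm moves only by the tool step_arm, never from a script. Its argument "moves" is a list of rows, each a list of 3 entries, a list of its own where there are three numbers: the shift along the tool's x, y, z in cm, then the turn, a rotation vector about the tool's x, y, z in degrees, then the opening, from 0 (shut) to 1 (fully open). A call has exactly 10 rows; each row is the pose to reach, as a shift and turn from the pose measured when the call began, along the tool's axes at that moment; what a row does not reach only later rows make up. A row lasts 1/12 s, in which the tool goes at most 41.7 mm and 7.16 degrees, less where a joint would pass 70% of its speed; a pose out of reach is approached as far as the arm can. A call with a gripper value outside its range is refused whole. The fingers move at their own pace and stop on an object; "grip_force" is the grip in N (left out, the last holds). Time passes only in rows, so rows that repeat a pose let the fingers close, or fill a call up. It gives the time, the measured TCP pose, the force and the opening at its end, in the units of the state.
- ctrl.get_obs(): the state, without advancing time (a new reading comes with each control period).
- cams.get_image(name): name is "scene" or "side" or "wrist"; returns a dict with "pixels" (384x512x3 uint8, blue, green, red), "fx", "fy", "cx", "cy" (pixels), "dist_coeffs" ([k1, k2, p1, p2, k3] as OpenCV has them; the pictures are not rectified), "position" and "attitude" of the camera in the world. Camera axes: x right, y up, looking along -z (the intrinsics and any distortion apply to the point x, -y, -z); pixel columns grow to the right and rows downward; lengths in m; the calibration is good to about 2 mm. A picture is of the moment at which its call begins. There is no depth.
- ctrl.finish_job(): hands the job in, once; it reports no verdict.
Trained networks look in the newest picture that a camera, given by its name, has taken for a name from the list of things; names that differ only in an ending like _2 or _b are one class to them, and where a whole thing is asked for, a point or a joint stands for the part that bears it (a point fixed in the world has none). Each returns a list of dicts, best first, with "conf" (0 to 1); they miss things now and then, are a little off and sometimes report something else, mostly with a low value. They report only what shows in the picture. A call takes as long as a camera call.
- finder.find_in(camera, name): "at" ([column, row] in pixels, amid what is visible of it).
- finder.regions_of(camera, name): "region" (384x512 bool, what is visible of it) and "at" ([column, row] in pixels, amid what is visible of it).
- finder.tip_of(camera, name): "at" ([column, row] in pixels: a listed point, or the origin of a listed thing).
The state is a dict: "t": time; "q": joint angles; "dq": joint speeds; "effort": joint torques, N m; "tool_pos": TCP position; "tool_rot": TCP orientation; "contact_force": force on the tool from outside, world axes, zero at the start; "wrist_torque": the same for the moment, N m; "opening": finger opening in m.
Only numpy, scipy, OpenCV 4.12 (cv2) and the standard library are available. Lean on these libraries where they do the work, as an engineer would, in place of code of your own. Each camera call takes 0.05 s, during which the arm holds its last target. There are 200 camera calls.

## Working session

There is one attempt and no reset: what is moved stays moved. The work goes in short steps, Python scripts to look and compute and a tool call to move; the robot and the scene stay as the last step left them, time stands still between calls to the robot, and variables do not carry over. Pictures are saved under pics/ and viewed, on a budget of 10 in all, crops included, one or two more only if the job needs it, and the job is handed in when it is done.

Besides the shell and the picture viewer there is one more tool, called as name([rows], argument=value, ...), one row to a line, values as JSON. step_arm: Moves the arm, as the interface text tells. Its arguments: {"type":"object","properties":{"moves":{"type":"array"},"grip_force":{"type":"number"}},"required":["moves"]}

```bash
ls; mkdir -p pics
cat > h.py <<'E'
import numpy as np, cv2
from scipy.spatial.transform import Rotation as R
from station import ctrl, cams, finder
def Rm(a):
    a=np.array(a,float)
    return a if a.shape==(3,3) else (R.from_rotvec(a).as_matrix() if a.size==3 else R.from_quat(a).as_matrix())
def K(i): return np.array([[i['fx'],0,i['cx']],[0,i['fy'],i['cy']],[0,0,1]])
def ray(i,px):
    u=cv2.undistortPoints(np.array([[px]],float),K(i),np.array(i['dist_coeffs'],float))[0,0]
    return np.array(i['position']),Rm(i['attitude'])@np.array([u[0],-u[1],-1])
def onz(i,px,z):
    p,d=ray(i,px); return p+d*(z-p[2])/d[2]
def proj(i,P):
    c=(np.atleast_2d(P)-np.array(i['position']))@Rm(i['attitude']); c=c*[1,-1,-1]
    return cv2.projectPoints(c,np.zeros(3),np.zeros(3),K(i),np.array(i['dist_coeffs'],float))[0][:,0]
E
python3 - <<'E'
from h import *
o=ctrl.get_obs(); print(o, ctrl.tcp_to_tips)
for n in ['scene','side']:
    i=cams.get_image(n); cv2.imwrite(f'pics/{n}1.png',i['pixels']); print(n,i['position'],i['attitude'],i['fx'],i['dist_coeffs'])
    for t,z in [('rim_centre',.15),('adhesive_jar_mid',.0375),('solvent_bottle_mid',.078),('brush_mid',.01),('air_scribe_mid',.008),('tray_mid',.0125),('vertebra_mid',.017),('dish_mid',.009),('extractor',0)]:
        print(t,[(np.round(d['at'],1),round(d['conf'],2),np.round(onz(i,d['at'],z),4)) for d in finder.tip_of(n,t)[:2]])
    for t in ['catch','cover']:
        print(t,[(np.round(d['at'],1),round(d['conf'],2),np.round(onz(i,d['at'],.147),4)) for d in finder.find_in(n,t)[:2]])
E
```

```text
pics
{'t': 0.0, 'q': array([-1.36198721e+00,  5.33836417e-02,  1.61429790e+00,  2.85144943e-05,
        1.47599571e+00, -1.18997181e-01]), 'dq': array([ 0.00102188,  0.00124021, -0.00159413,  0.00014313,  0.00094802,
        0.00083918]), 'effort': array([ 4.37306071e-04, -3.93678153e+01, -3.70174634e+01, -1.07299599e-05,
        7.12155743e-03, -7.37081564e-06]), 'tool_pos': array([ 0.2011158 , -0.5911372 ,  0.24704405]), 'tool_rot': array([ 0.96581567,  1.34819134, -0.96345098]), 'contact_force': array([-1.03206606,  0.79780654,  0.51089959]), 'wrist_torque': array([0.00540096, 0.00515076, 0.00028873]), 'opening': 0.08595318379640961} 0.017
scene [ 1.21821048 -1.11037719  1.19729264] [0.8636131  0.22096347 0.51467489] 448.9249427014129 [0.03674371 0.         0.         0.         0.        ]
rim_centre [(array([258.7, 191.5]), 0.66, array([ 0.5871, -0.0348,  0.15  ]))]
adhesive_jar_mid []
solvent_bottle_mid [(array([232.8, 239.3]), 0.85, array([ 0.6008, -0.2265,  0.078 ]))]
brush_mid [(array([223.9, 196.4]), 0.69, array([0.3997, 0.0072, 0.01  ])), (array([233.1, 235.2]), 0.16, arra
[... 1078 characters left out ...]
 array([0.4151, 0.0225, 0.01  ]))]
air_scribe_mid [(array([314.4, 190.6]), 0.63, array([ 0.4922, -0.2025,  0.008 ]))]
tray_mid [(array([178. , 341.1]), 0.96, array([0.5024, 0.4505, 0.0125]))]
vertebra_mid [(array([367.7, 153.9]), 0.51, array([ 0.4253, -0.4734,  0.017 ]))]
dish_mid [(array([202.8, 237.1]), 0.57, array([0.6679, 0.1756, 0.009 ])), (array([246.7, 249. ]), 0.53, array([0.533 , 0.1257, 0.009 ]))]
extractor [(array([262. , 208.3]), 0.57, array([ 0.5932, -0.0341,  0.    ]))]
catch [(array([292.4, 189.7]), 0.42, array([ 0.4992, -0.0531,  0.147 ])), (array([206.9, 235.1]), 0.35, array([0.5925, 0.2226, 0.147 ]))]
cover [(array([260.7, 177.6]), 0.68, array([ 0.6029, -0.0339,  0.147 ]))]
```

Run:
```python
import cv2,numpy as np
a=cv2.imread('pics/scene1.png')[130:270,150:350];b=cv2.imread('pics/side1.png')[120:290,160:360]
a=cv2.resize(a,None,fx=4,fy=4,interpolation=cv2.INTER_CUBIC)[:,:];b=cv2.resize(b,None,fx=3.5,fy=3.5,interpolation=cv2.INTER_CUBIC)
cv2.imwrite('pics/a.png',a);cv2.imwrite('pics/b.png',b)
```

```text
(no output)
```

View pics/a.png

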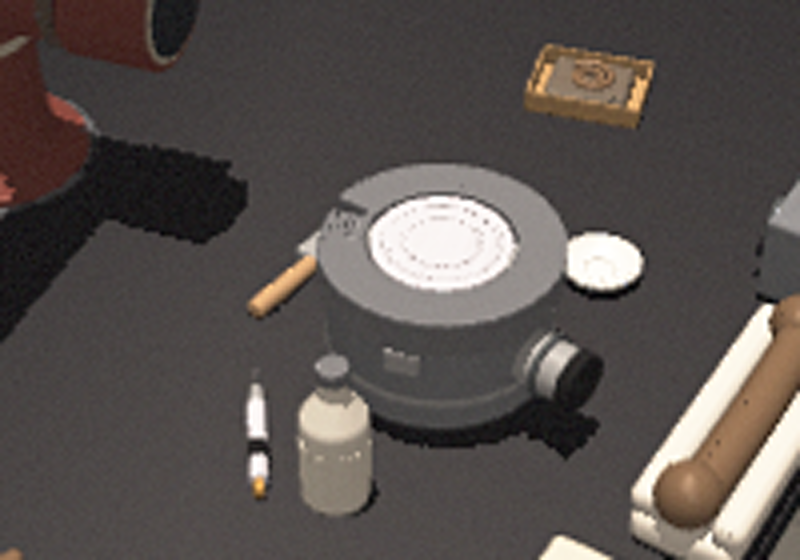

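View pics/b.png

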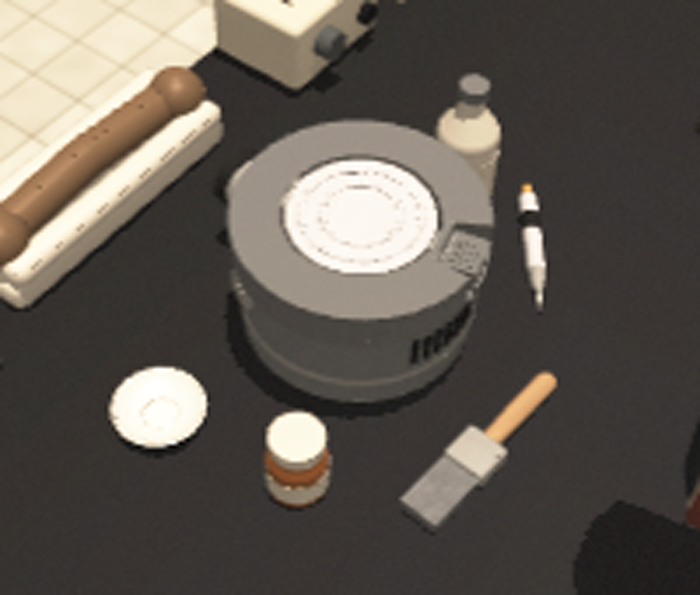

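The notch is visible: scene pixel about (236,186), side pixel about (292,191). That is roughly 16° to the robot's right of the −x direction. The bottle stands on the −y side, so I'll sweep in from +y.

```bash
cat >> h.py <<'E'
def rel(o,pos,Rt):
    R0=Rm(o['tool_rot']); return np.round(R0.T@(np.array(pos)-o['tool_pos'])*100,2), np.round(np.degrees(R.from_matrix(R0.T@Rt).as_rotvec()),1)
E
python3 - <<'E'
from h import *
o=ctrl.get_obs(); print(Rm(o['tool_rot']).round(3))
for n in ['scene','side']:
    i=cams.get_image(n)
    for t in ['cover','catch']:
        for d in finder.regions_of(n,t)[:1]:
            m=d['region'].astype(np.uint8); c=max(cv2.findContours(m,0,2)[0],key=cv2.contourArea)[:,0].astype(float)
            z=.15 if t=='cover' else .143
            P=np.array([onz(i,p,z)[:2] for p in c])
            (cx,cy),r=cv2.minEnclosingCircle((P*1000).astype(np.float32))
            print(n,t,d['conf'],m.sum(),'mean',P.mean(0).round(4),'circ',cx,cy,r,'px',d['at'])
    if n=='scene': px=(236.2,185.5)
    else: px=(292.3,191.4)
    print('my notch',onz(i,px,.143))
E
```

```text
[[-0.     0.947  0.322]
 [ 0.     0.322 -0.947]
 [-1.    -0.    -0.   ]]
scene cover 0.95 723 mean [ 0.59  -0.023] circ 584.8909301757812 -26.75301170349121 71.80867767333984 px [260.7, 192.3]
scene catch 0.46 53 mean [ 0.4907 -0.0464] circ 491.1698303222656 -49.1567268371582 20.730798721313477 px [234.4, 187.1]
my notch [ 0.49454125 -0.04268863  0.143     ]
side cover 0.61 1125 mean [ 0.5863 -0.0214] circ 585.89453125 -21.840435028076172 67.24432373046875 px [262.4, 178.0]
side catch 0.66 118 mean [ 0.4927 -0.0486] circ 494.9407958984375 -47.967979431152344 22.650161743164062 px [291.6, 189.9]
my notch [ 0.49735276 -0.05044529  0.143     ]
```

```bash
cat >> h.py <<'E'
C=np.array([.587,-.024]); TH=np.radians(14.); AL=np.radians(12)
def pose(phi,r,tipz,tilt=AL,th=TH,C=C):   # phi deg towards +y from notch; tip-face centre at (r,tipz)
    a=np.radians(phi); u=np.array([-np.cos(th),-np.sin(th),0]); t=np.array([np.sin(th),-np.cos(th),0]) # t towards -y
    d=np.array([-np.cos(th-a),-np.sin(th-a),0])
    x=-u*np.sin(tilt)+np.array([0,0,-np.cos(tilt)]); z=t; y=np.cross(z,x)
    tip=np.array([*C,0])+r*d+[0,0,tipz]
    return tip-x*ctrl.tcp_to_tips, np.c_[x,y,z]
def tipof(o): return o['tool_pos']+Rm(o['tool_rot'])[:,0]*ctrl.tcp_to_tips
def show(o,th=TH,C=C):
    p=tipof(o); d=p[:2]-C; ph=np.degrees(th-np.arctan2(-d[1],-d[0])); 
    R0=Rm(o['tool_rot']); print('t',round(o['t'],2),'tip',p.round(4),'r',np.hypot(*d).round(4),'phi',ph.round(2),'low z',(p[2]-.011*abs(R0[2,1])).round(4),'F',np.round(o['contact_force'],2),'op',round(o['opening'],4))
E
python3 - <<'E'
from h import *
o=ctrl.get_obs(); show(o); P,Rt=pose(40,.098,.185); print(P,Rt.round(2)); print(rel(o,P,Rt))
E
```

```text
t 1.5 tip [ 0.2012 -0.5917  0.2313] r 0.6864 phi -41.8 low z 0.2313 F [-0.47  0.16 -0.06] op 0.0855
[0.49548867 0.0181053  0.20162851] [[ 0.2   0.95  0.24]
 [ 0.05  0.24 -0.97]
 [-0.98  0.21  0.  ]]
(array([  4.67,  47.49, -48.26]), array([ 4.8, -0.5, 12. ]))
```

step_arm([
  [[0,2.5,-2.5],[0,0,0],0],
  [[0,5,-5],[0,0,0],0],
  [[0,7.5,-7.5],[1,0,2],0],
  [[0,10,-10],[1,0,4],0],
  [[0,12.5,-12.5],[2,0,6],0],
  [[0,15,-15],[2,0,8],0],
  [[0,17.5,-17.5],[3,0,10],0],
  [[0,20,-20],[4,0,12],0],
  [[0,22.5,-22.5],[4.8,0,12],0],
  [[0,25,-25],[4.8,0,12],0],
], grip_force=20)

```text
t: 2.33
tool_pos: [0.3575, -0.2732, 0.2483]
tool_rot: [1.146, 1.185, -0.867]
contact_force: [1.1, 0.1, -0.8]
opening: 0.0002
```

Run:
```python
from h import *
o=ctrl.get_obs(); show(o); print(ctrl.tcp_to_tips,o['tool_pos'],rel(o,*pose(40,.098,.185)))
```

```text
t 2.33 tip [ 0.3609 -0.2722  0.2317] r 0.3358 phi -33.67 low z 0.2294 F [ 1.07  0.1  -0.76] op 0.0002
0.017 [ 0.35748258 -0.27320488  0.24833844] (array([  9.02,  18.94, -24.92]), array([-0.2, -0.4, -0. ]))
```

step_arm([
  [[0.5,2,-2.7],[0,0,0],0],
  [[1,4,-5.4],[0,0,0],0],
  [[1.5,6,-8.1],[0,0,0],0],
  [[2.2,8,-10.8],[0,0,0],0],
  [[3,10.3,-13.5],[0,0,0],0],
  [[4,12.5,-16.5],[0,0,0],0],
  [[5.5,14.8,-19.5],[0,0,0],0],
  [[7,17,-22.5],[0,0,0],0],
  [[8.5,18.5,-24.5],[0,0,0],0],
  [[9,18.9,-24.9],[0,-0.4,0],0],
])

```text
t: 3.17
tool_pos: [0.4952, 0.0213, 0.2001]
tool_rot: [1.139, 1.183, -0.868]
contact_force: [0.5, -0.1, -0.4]
opening: 0.0002
```

Run:
```python
from h import *
o=ctrl.get_obs(); show(o); 
for z in (.160,.155,.152): print(rel(o,*pose(40,.098,z)))
for n in ['scene','side']:
    i=cams.get_image(n); p=proj(i,tipof(o))[0]; im=i['pixels']
    an=np.radians(np.arange(0,360,4)); ctr=C
    for r in (.115,.07):
        for q in proj(i,np.c_[ctr[0]+r*np.cos(an),ctr[1]+r*np.sin(an),an*0+.15]): im[int(round(q[1])),int(round(q[0]))]=(0,255,0)
    im[int(round(p[1])),int(round(p[0]))]=(0,0,255)
    q=proj(i,[*C,.15])[0].astype(int); cv2.imwrite(f'pics/{n}2.png',cv2.resize(im[q[1]-60:q[1]+60,q[0]-65:q[0]+65],None,fx=3,fy=3))
a=[cv2.imread(f'pics/{n}2.png') for n in ('scene','side')]; cv2.imwrite('pics/c2.png',np.hstack(a))
```

```text
t 3.17 tip [0.4986 0.0222 0.1835] r 0.0998 phi 41.58 low z 0.1812 F [ 0.48 -0.1  -0.42] op 0.0002
(array([ 2.29, -0.53,  0.32]), array([ 0. , -0.2,  0.1]))
(array([ 2.78, -0.63,  0.32]), array([ 0. , -0.2,  0.1]))
(array([ 3.07, -0.7 ,  0.32]), array([ 0. , -0.2,  0.1]))
```

View pics/c2.png

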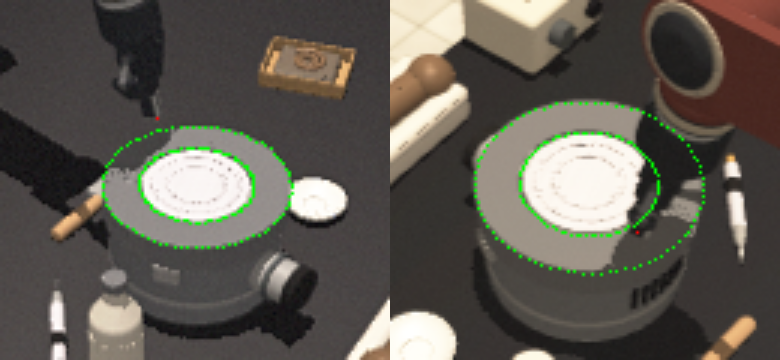

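The predicted rim circles line up with the pot in both views. Next I'll lower to just above the rim.

step_arm([
  [[0.5,-0.1,0.1],[0,0,0],0],
  [[1,-0.2,0.2],[0,0,0],0],
  [[1.5,-0.3,0.3],[0,0,0],0],
  [[2,-0.5,0.3],[0,0,0],0],
  [[2.3,-0.6,0.3],[0,0,0],0],
  [[2.5,-0.6,0.3],[0,0,0],0],
  [[2.65,-0.6,0.3],[0,0,0],0],
  [[2.7,-0.6,0.3],[0,0,0],0],
  [[2.7,-0.6,0.3],[0,0,0],0],
  [[2.7,-0.6,0.3],[0,0,0],0],
])

```text
t: 4.1
tool_pos: [0.4953, 0.0161, 0.1731]
tool_rot: [1.139, 1.182, -0.87]
contact_force: [0.2, -0.4, 0.4]
opening: 0.0001
```

Run:
```python
from h import *
o=ctrl.get_obs(); show(o); 
for z in (.1523,.151): print(rel(o,*pose(40,.098,z)))
```

```text
t 4.1 tip [0.4987 0.017  0.1565] r 0.0974 phi 38.89 low z 0.1542 F [ 0.21 -0.35  0.37] op 0.0001
(array([ 0.42, -0.02, -0.19]), array([-0. , -0.1,  0.1]))
(array([ 0.55, -0.04, -0.19]), array([-0. , -0.1,  0.1]))
```

step_arm([
  [[0.1,0,0],[0,0,0],0],
  [[0.2,0,0],[0,0,0],0],
  [[0.3,-0.05,0],[0,0,0],0],
  [[0.35,-0.07,0],[0,0,0],0],
  [[0.4,-0.08,0],[0,0,0],0],
  [[0.4,-0.08,0],[0,0,0],0],
  [[0.4,-0.08,0],[0,0,0],0],
  [[0.4,-0.08,0],[0,0,0],0],
  [[0.4,-0.08,0],[0,0,0],0],
  [[0.4,-0.08,0],[0,0,0],0],
])

```text
t: 4.93
tool_pos: [0.4953, 0.0161, 0.1691]
tool_rot: [1.139, 1.182, -0.87]
contact_force: [-0.2, -0.5, -0.2]
opening: 0.0002
```

step_arm([
  [[0.03,-0.01,0],[0,0,0],0],
  [[0.06,-0.01,0],[0,0,0],0],
  [[0.1,-0.02,0],[0,0,0],0],
  [[0.1,-0.02,0],[0,0,0],0],
  [[0.1,-0.02,0],[0,0,0],0],
  [[0.1,-0.02,0],[0,0,0],0],
  [[0.1,-0.02,0],[0,0,0],0],
  [[0.1,-0.02,0],[0,0,0],0],
  [[0.1,-0.02,0],[0,0,0],0],
  [[0.1,-0.02,0],[0,0,0],0],
])

```text
t: 5.77
tool_pos: [0.4954, 0.0161, 0.1682]
tool_rot: [1.139, 1.182, -0.869]
contact_force: [0.1, 0.8, 2.1]
opening: 0.0003
```

Run:
```python
from h import *
for k in range(3):
    o=ctrl.get_obs(); show(o)
tz=tipof(o)[2]
for ph in (36,33,30,27,24): print(ph,rel(o,*pose(ph,.098,tz)))
```

```text
t 5.77 tip [0.4988 0.017  0.1516] r 0.0972 phi 38.93 low z 0.1493 F [0.07 0.82 2.06] op 0.0003
t 5.77 tip [0.4988 0.017  0.1516] r 0.0972 phi 38.93 low z 0.1493 F [0.07 0.82 2.06] op 0.0003
t 5.77 tip [0.4988 0.017  0.1516] r 0.0972 phi 38.93 low z 0.1493 F [0.07 0.82 2.06] op 0.0003
36 (array([-0.08, -0.36,  0.35]), array([-0. , -0.1,  0.1]))
33 (array([-0.14, -0.64,  0.77]), array([-0. , -0.1,  0.1]))
30 (array([-0.19, -0.9 ,  1.21]), array([-0. , -0.1,  0.1]))
27 (array([-0.24, -1.14,  1.66]), array([-0. , -0.1,  0.1]))
24 (array([-0.29, -1.36,  2.12]), array([-0. , -0.1,  0.1]))
```

Contact at about 2 N. Now I'll slide along the arc to φ≈31°, commanding about 0.4 mm of extra press.

step_arm([
  [[0.02,-0.09,0.09],[0,0,0],0],
  [[0.0,-0.18,0.18],[0,0,0],0],
  [[-0.02,-0.27,0.26],[0,0,0],0],
  [[-0.04,-0.36,0.36],[0,0,0],0],
  [[-0.06,-0.46,0.5],[0,0,0],0],
  [[-0.08,-0.55,0.64],[0,0,0],0],
  [[-0.1,-0.64,0.77],[0,0,0],0],
  [[-0.11,-0.73,0.9],[0,0,0],0],
  [[-0.13,-0.81,1.05],[0,0,0],0],
  [[-0.15,-0.9,1.2],[0,0,0],0],
])

```text
t: 6.6
tool_pos: [0.4896, 0.0022, 0.1681]
tool_rot: [1.14, 1.181, -0.869]
contact_force: [1.2, 3.0, 4.5]
opening: 0.0002
```

Run:
```python
from h import *
o=ctrl.get_obs(); show(o)
tz=tipof(o)[2]
for ph in (27,24,21,18,15): print(ph,rel(o,*pose(ph,.098,tz)))
```

```text
t 6.6 tip [0.4931 0.0031 0.1515] r 0.0978 phi 30.09 low z 0.1492 F [1.24 2.99 4.46] op 0.0002
27 (array([-0.06, -0.27,  0.45]), array([-0. , -0.1,  0.1]))
24 (array([-0.1 , -0.48,  0.91]), array([-0. , -0.1,  0.1]))
21 (array([-0.15, -0.68,  1.39]), array([-0. , -0.1,  0.1]))
18 (array([-0.18, -0.84,  1.87]), array([-0. , -0.1,  0.1]))
15 (array([-0.21, -0.99,  2.36]), array([-0. , -0.1,  0.1]))
```

Normal force is 4.5 N with friction opposing the slide, so it's in proper rim contact. I'll continue with a bit less press.

step_arm([
  [[0.01,-0.09,0.15],[0,0,0],0],
  [[-0.01,-0.18,0.3],[0,0,0],0],
  [[-0.03,-0.27,0.45],[0,0,0],0],
  [[-0.05,-0.34,0.6],[0,0,0],0],
  [[-0.06,-0.41,0.75],[0,0,0],0],
  [[-0.07,-0.48,0.9],[0,0,0],0],
  [[-0.09,-0.55,1.05],[0,0,0],0],
  [[-0.1,-0.61,1.2],[0,0,0],0],
  [[-0.12,-0.68,1.4],[0,0,0],0],
  [[-0.12,-0.68,1.4],[0,0,0],0],
])

```text
t: 7.43
tool_pos: [0.4863, -0.0133, 0.168]
tool_rot: [1.14, 1.181, -0.869]
contact_force: [1.5, 2.3, 4.7]
opening: -0.0
```

Run:
```python
from h import *
o=ctrl.get_obs(); show(o)
tz=tipof(o)[2]
for ph in (18,15,12,9,6,3,0): print(ph,rel(o,*pose(ph,.098,tz)))
```

```text
t 7.43 tip [ 0.4897 -0.0124  0.1514] r 0.098 phi 20.81 low z 0.1491 F [1.5  2.32 4.71] op -0.0
18 (array([-0.03, -0.16,  0.45]), array([-0. , -0.1,  0.1]))
15 (array([-0.07, -0.3 ,  0.94]), array([-0. , -0.1,  0.1]))
12 (array([-0.09, -0.42,  1.44]), array([-0. , -0.1,  0.1]))
9 (array([-0.11, -0.51,  1.94]), array([-0. , -0.1,  0.1]))
6 (array([-0.13, -0.58,  2.45]), array([-0. , -0.1,  0.1]))
3 (array([-0.14, -0.62,  2.96]), array([-0. , -0.1,  0.1]))
0 (array([-0.14, -0.63,  3.48]), array([-0. , -0.1,  0.1]))
```

step_arm([
  [[0.02,-0.08,0.2],[0,0,0],0],
  [[0.0,-0.16,0.4],[0,0,0],0],
  [[-0.01,-0.21,0.6],[0,0,0],0],
  [[-0.03,-0.26,0.8],[0,0,0],0],
  [[-0.04,-0.31,1.0],[0,0,0],0],
  [[-0.05,-0.36,1.2],[0,0,0],0],
  [[-0.06,-0.42,1.4],[0,0,0],0],
  [[-0.06,-0.44,1.55],[0,0,0],0],
  [[-0.07,-0.45,1.65],[0,0,0],0],
  [[-0.07,-0.45,1.65],[0,0,0],0],
])

```text
t: 8.27
tool_pos: [0.4852, -0.0308, 0.1667]
tool_rot: [1.139, 1.183, -0.871]
contact_force: [-0.1, 0.2, 0.3]
opening: 0.0001
```

Run:
```python
from h import *
o=ctrl.get_obs(); show(o)
tz=tipof(o)[2]
for ph in (8,6,4,2,0): print(ph,rel(o,*pose(ph,.098,tz)))
```

```text
t 8.27 tip [ 0.4886 -0.0299  0.1501] r 0.0986 phi 10.58 low z 0.1478 F [-0.12  0.19  0.28] op 0.0001
8 (array([-0.  , -0.02,  0.44]), array([-0.1, -0.1,  0.2]))
6 (array([-0.01, -0.06,  0.78]), array([-0.1, -0.1,  0.2]))
4 (array([-0.02, -0.09,  1.12]), array([-0.1, -0.1,  0.2]))
2 (array([-0.02, -0.11,  1.46]), array([-0.1, -0.1,  0.2]))
0 (array([-0.03, -0.11,  1.81]), array([-0.1, -0.1,  0.2]))
```

The force went to zero and the tip dropped 1.3 mm, so the notch's +y edge is felt. Next I'll go on to the middle and down to just above the catch.

step_arm([
  [[0,-0.02,0.25],[0,0,0],0],
  [[0,-0.04,0.5],[0,0,0],0],
  [[0,-0.06,0.75],[0,0,0],0],
  [[0,-0.08,1.0],[0,0,0],0],
  [[0,-0.1,1.25],[0,0,0],0],
  [[0,-0.1,1.5],[0,0,0],0],
  [[0.1,-0.1,1.6],[0,0,0],0],
  [[0.25,-0.12,1.6],[0,0,0],0],
  [[0.35,-0.12,1.6],[0,0,0],0],
  [[0.35,-0.12,1.6],[0,0,0],0],
])

```text
t: 9.1
tool_pos: [0.4884, -0.0462, 0.1626]
tool_rot: [1.139, 1.183, -0.871]
contact_force: [-0.4, 0.3, -0.3]
opening: -0.0001
```

Run:
```python
from h import *
o=ctrl.get_obs(); show(o)
tz=tipof(o)[2]
print(rel(o,*pose(1,.097,tz-.004)))
for n in ['scene','side']:
    i=cams.get_image(n); q=proj(i,[*(C+[-.09,-.02]),.15])[0].astype(int)
    cv2.imwrite(f'pics/{n}3.png',cv2.resize(i['pixels'][q[1]-35:q[1]+35,q[0]-38:q[0]+38],None,fx=5,fy=5,interpolation=2))
cv2.imwrite('pics/c3.png',np.hstack([cv2.imread(f'pics/{n}3.png') for n in ('scene','side')]))
```

```text
t 9.1 tip [ 0.4918 -0.0454  0.1459] r 0.0976 phi 1.35 low z 0.1437 F [-0.41  0.27 -0.28] op -0.0001
(array([ 0.4 , -0.03,  0.06]), array([-0.1, -0.1,  0.2]))
```

View pics/c3.png

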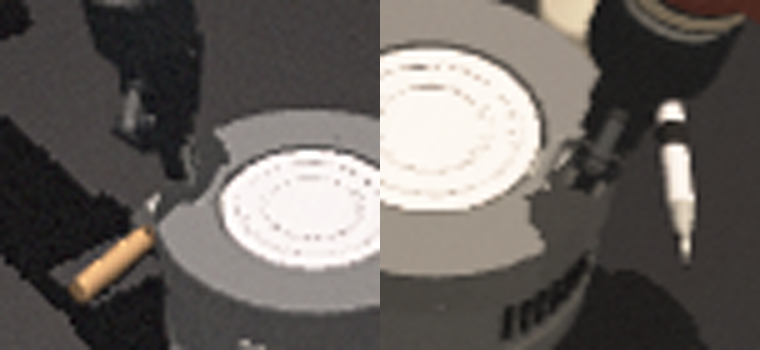

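The fingertip (scene crop about (180,175), side crop about (585,180)) is in the notch and no wall force shows. Pressing down next.

step_arm([
  [[0.08,0,0],[0,0,0],0],
  [[0.16,-0.02,0],[0,0,0],0],
  [[0.24,-0.04,0],[0,0,0],0],
  [[0.32,-0.06,0],[0,0,0],0],
  [[0.4,-0.08,0],[0,0,0],0],
  [[0.45,-0.09,0],[0,0,0],0],
  [[0.5,-0.1,0],[0,0,0],0],
  [[0.5,-0.1,0],[0,0,0],0],
  [[0.5,-0.1,0],[0,0,0],0],
  [[0.5,-0.1,0],[0,0,0],0],
])

```text
t: 10.03
tool_pos: [0.4885, -0.0464, 0.1579]
tool_rot: [1.139, 1.183, -0.871]
contact_force: [-5.2, -1.4, 5.1]
opening: 0.0
```

```bash
python3 -c "
from h import *
o=ctrl.get_obs(); show(o)"
```

```text
t 10.03 tip [ 0.4918 -0.0455  0.1412] r 0.0976 phi 1.27 low z 0.139 F [-5.22 -1.4   5.12] op 0.0
```

Fz is 5.1 N with some radial drag outward. I'll continue down about 4 mm, easing outward 1.5 mm.

step_arm([
  [[0.02,-0.06,0],[0,0,0],0],
  [[0.06,-0.1,0],[0,0,0],0],
  [[0.12,-0.14,0],[0,0,0],0],
  [[0.18,-0.17,0],[0,0,0],0],
  [[0.24,-0.19,0],[0,0,0],0],
  [[0.3,-0.21,0],[0,0,0],0],
  [[0.36,-0.23,0],[0,0,0],0],
  [[0.36,-0.23,0],[0,0,0],0],
  [[0.36,-0.23,0],[0,0,0],0],
  [[0.36,-0.23,0],[0,0,0],0],
])

```text
t: 10.87
tool_pos: [0.4869, -0.0468, 0.1539]
tool_rot: [1.138, 1.183, -0.871]
contact_force: [-2.6, 0.6, 4.6]
opening: -0.0
```

```bash
cat > look.py <<'E'
from h import *
import sys
o=ctrl.get_obs(); show(o)
L=[]
for n in ['scene','side']:
    i=cams.get_image(n); q=proj(i,[*C,.16])[0].astype(int)
    L.append(cv2.resize(i['pixels'][q[1]-55:q[1]+55,q[0]-60:q[0]+60],None,fx=3.3,fy=3.3,interpolation=2))
cv2.imwrite(sys.argv[1],np.hstack(L))
E
python3 look.py pics/c4.png
```

```text
t 10.87 tip [ 0.4902 -0.0459  0.1372] r 0.0992 phi 1.22 low z 0.135 F [-2.62  0.58  4.62] op -0.0
```

View pics/c4.png

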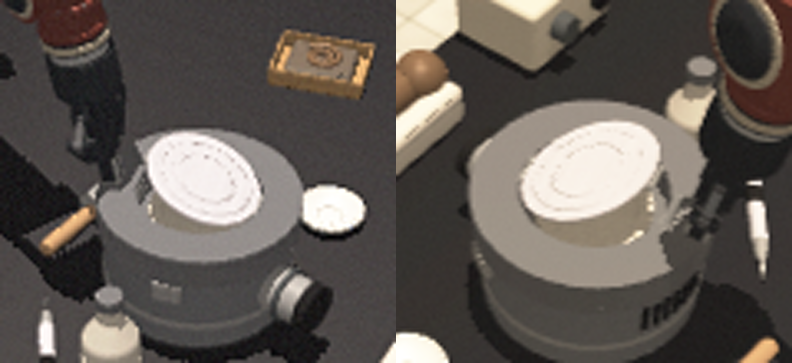

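The cover is springing up (about half open) and the hand is clear of it. I'll retreat up and outward.

step_arm([
  [[-0.3,-0.1,0],[0,0,0],0],
  [[-0.8,-0.3,0],[0,0,0],0],
  [[-1.4,-0.6,0],[0,0,0],0],
  [[-2.2,-1.2,0],[0,0,0],0],
  [[-3.2,-2,0],[0,0,0],0],
  [[-4.5,-3,0],[0,0,0],0],
  [[-6,-4,0],[0,0,0],0],
  [[-7.5,-5,0],[0,0,0],0],
  [[-9,-6,0],[0,0,0],0],
  [[-9,-6,0],[0,0,0],0],
])

```text
t: 11.8
tool_pos: [0.4117, -0.0664, 0.2324]
tool_rot: [1.139, 1.178, -0.871]
contact_force: [-0.3, -0.1, -0.0]
opening: 0.0001
```

```bash
python3 look.py pics/c5.png
```

```text
t 11.8 tip [ 0.4152 -0.0656  0.2158] r 0.1768 phi 0.4 low z 0.2135 F [-0.25 -0.07 -0.03] op 0.0001
```

View pics/c5.png

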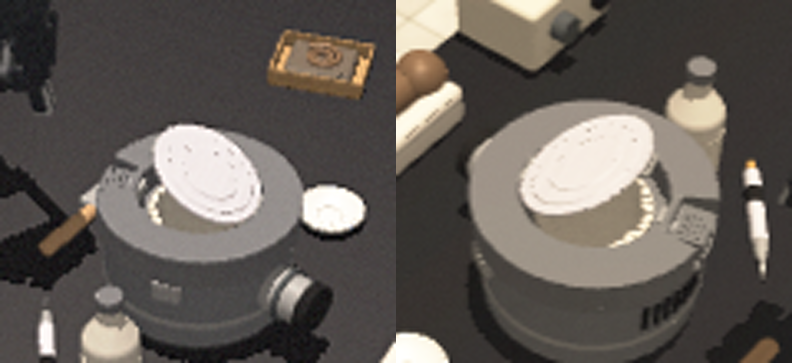

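The hand is clear, the cover is up and the bottle and scribe are undisturbed. I'll let one more period pass, then compare the cover with its fully-open geometry.

step_arm([
  [[-1,0,0],[0,0,0],0],
  [[-2,0,0],[0,0,0],0],
  [[-2,0,0],[0,0,0],0],
  [[-2,0,0],[0,0,0],0],
  [[-2,0,0],[0,0,0],0],
  [[-2,0,0],[0,0,0],0],
  [[-2,0,0],[0,0,0],0],
  [[-2,0,0],[0,0,0],0],
  [[-2,0,0],[0,0,0],0],
  [[-2,0,0],[0,0,0],0],
])

```text
t: 12.73
tool_pos: [0.408, -0.0668, 0.2493]
tool_rot: [1.139, 1.182, -0.872]
contact_force: [-0.2, -0.2, -0.7]
opening: -0.0004
```

Run:
```python
from h import *
o=ctrl.get_obs(); show(o); L=[]
u=np.array([-np.cos(TH),-np.sin(TH),0]); t=np.array([u[1],-u[0],0]); an=np.radians(np.arange(0,360,10))
for n in ['scene','side']:
    i=cams.get_image(n); im=i['pixels']; q=proj(i,[*C,.16])[0].astype(int); o0=q-[60,55]
    big=cv2.resize(im[q[1]-55:q[1]+55,q[0]-60:q[0]+60],None,fx=3.3,fy=3.3,interpolation=2)
    f=np.cos(.5)*u+np.array([0,0,np.sin(.5)])
    H=np.array([*C,.15])-.066*u
    P=H+np.outer(.066+.066*np.cos(an),f)+np.outer(.066*np.sin(an),t)
    for p in proj(i,P): cv2.circle(big,tuple(((p-o0+.5)*3.3).astype(int)),1,(0,255,0),-1)
    L.append(big)
    for s in ('adhesive_jar_mid','solvent_bottle_mid','brush_mid','air_scribe_mid'): print(n,s,[np.round(d['at'],1) for d in finder.tip_of(n,s)[:1]])
cv2.imwrite('pics/c6.png',np.hstack(L))
```

```text
t 12.73 tip [ 0.4114 -0.0659  0.2327] r 0.1805 phi 0.58 low z 0.2304 F [-0.24 -0.24 -0.65] op -0.0004
scene adhesive_jar_mid [array([215., 236.])]
scene solvent_bottle_mid [array([235.4, 240. ])]
scene brush_mid [array([228.4, 196.8])]
scene air_scribe_mid [array([214.4, 237.9])]
side adhesive_jar_mid [array([242.5, 249.4])]
side solvent_bottle_mid [array([290.6, 158.7])]
side brush_mid [array([243.1, 249.9])]
side air_scribe_mid [array([316.8, 189.3])]
```

View pics/c6.png

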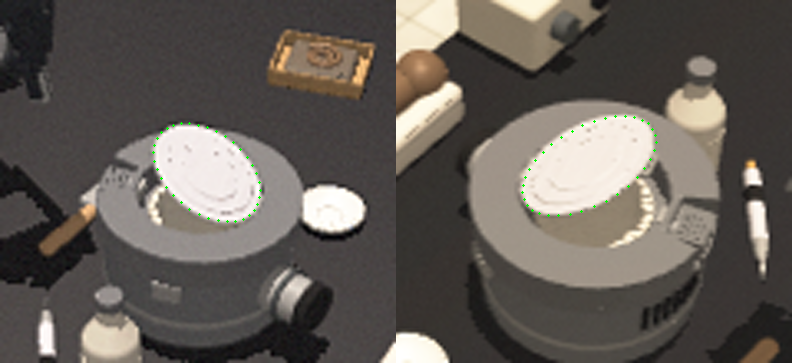

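The cover matches the predicted 0.5 rad outline in both views.

```bash
python3 -c "
from station import ctrl
print(ctrl.finish_job())"
```

```text
the job is handed in; nothing more can be done
None
```

The filter cover is fully open, the hand is clear of everything, and the job is handed in at about 13 s on the robot's clock.

**What I did:**
- I slid the shut fingertips along the rim from the +y side at about 2–5 N.
- I felt the notch edge, where the force went to zero and the tip dropped 1.3 mm.
- I pressed the catch at about 5 N, peaking near 7.5 N in total at the readings, until the cover sprang up. Then I drew back up and outward.

**Last checks:**
- The cover matches the predicted fully open outline (0.5 rad) in both camera views.
- The contact force is within the sensor's noise (under 1 N).
- The bottle and air scribe stand where they did, to within the networks' scatter of 2–3 pixels. The jar is unmoved in the side view.

**What disagreed:** The networks gave two clearly wrong answers at the end. The side-view brush detection landed on the jar, and the scene-view jar detection landed on the air scribe. In the last pictures the brush handle shows where it was, but most of the brush was hidden or cropped out. I did not re-measure the tray, vertebra or dish; the arm stayed well above or away from them, and the tray and dish look unchanged in the last pictures.

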